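# Hold a return spring at its set extension

## Robot

A 6-joint arm with a two-finger parallel gripper is mounted at the origin on a cart in front of the work surface, level with it; the furniture and walls round the work are solid. World frame = base frame: x ahead of the robot, y to its left, z up, the work surface at z = 0. Lengths are in m, angles in rad, forces in N, time in s.
With the tool pointing down it reaches from about 0.25 to 0.775 m from the base axis. Payload 4 kg.
Tool frame: the origin (TCP) lies midway between the tips of the shut fingers; the grasp point (between the pads) lies 19 mm behind it; y points along the fingers, x is the direction in which the jaws open and shut, and the axes are right-handed (so a half turn about y gives the same grasp; the last joint's range is limited). The gripper opens to 94 mm and grips with 3 to 60 N. Pads are 16 mm wide; open, the fingers measure 119 mm over their backs; the gripper's body (75 mm by 177 mm) begins 78 mm behind the grasp point.
Start: joints at [-1.384, 0.087, 1.371, -0, 1.684, -0.103], TCP at [0.157, -0.527, 0.206] pointing down, gripper open.
Joint ranges: [-3.1, 3.1], [-0.76, 2.03], [0.27, 2.55], [-1.08, 4.22], [0.17, 2.65], [-2.57, 2.57]. Speed limits (rad/s): [2.79, 2.79, 3.14, 3.14, 3.14, 3.14].

## Interface

Orientations are given as [roll, pitch, yaw] about the fixed x, y, z axes, in that order (R = Rz(yaw) Ry(pitch) Rx(roll)).
In Python, from bench import robot, snapshot, camera_info, ticket gives the robot as it stands.
- The arm moves only by the shell command python3 -m creep 'ROWS'. ROWS is JSON, a list of rows, each an object with "slide": the shift along the tool's x, y, z in mm, a list of three; "roll": the turn about the tool's y in degrees; "grip": the closure, from 0 (fully open) to 1 (shut). In form: [{"slide": [x, y, z], "roll": roll, "grip": grip}, ...]. A call has 1 to 20 rows; each row is the pose to reach, as a shift and turn from the pose commanded when the call began, along the tool's axes at that moment; what a row does not reach only later rows make up. A row lasts 1/12 s, in which the tool goes at most 41.7 mm and 7.16 degrees, less where a joint would pass 70% of its speed; a pose out of reach is approached as far as the arm can. A call with a gripper value outside its range is refused whole. The fingers move at their own pace and stop on an object; the grip force is fixed at half the most. Time passes only in rows, so rows that repeat a pose let the fingers close. It gives the time, the measured TCP pose, the force and the opening at its end, in the units of the state.
- robot.get_obs(): the state, without advancing time (a new reading comes with each control period).
- snapshot(name): name is "scene" or "top" or "wrist"; returns the picture (400x640x3 uint8, red, green, blue); there is no depth.
- camera_info(name): a dict with "fx", "fy", "cx", "cy" (pixels), "cam_to_world" (4x4, takes a point from camera to world coordinates). Camera axes: x right, y down, z forward; pixel columns grow to the right and rows downward; lengths in m; the calibration is good to about 2 mm. A picture is of the moment at which its call begins: read the wrist's pose just before it. camera_info takes no time and is no camera call; for the wrist camera it gives the pose at the moment of the call.
- ticket.close_job(): hands the job in, once; it reports no verdict.
The state is a dict: "time": time; "joint_positions": joint angles; "qvel": joint speeds; "joint_torque": joint torques, N m; "tool_pos": TCP position; "ee_rot": TCP orientation; "wrist_force": force on the tool from outside, world axes, zero at the start; "wrist_torque": the same for the moment, N m; "width": finger opening in m.
Only numpy, scipy, OpenCV 4.12 (cv2) and the standard library are available. Lean on these libraries where they do the work, as an engineer would, in place of code of your own. Each camera call takes 0.05 s, during which the arm holds its last target.

## Task

On the spring-check jig, turn the black knob until the red pointer lines up with the yellow flag. Then pull the blue spring-loaded grip out, away from the grey housing, until the white index on its slide lines up with the red pointer, and finish while holding it there: the grip must not be let go, it springs back. Leave the vials, the bottle and the specimen puck where they stand.

Things in the scene. Friction and masses are not known exactly. Their poses are not given: they have to be found in the camera images.
- jig: fixed jig: aluminium plate 235 x 80 mm, top 14 mm above the table, grey housing on its +x end. Origin at table height; x = -105 to 130 mm along the plate, y = -40 to 40 across, z up. Housing x = 45 to 125, top at 45 mm. The slide is pulled to -x; when home, its index and blue grip are at x = 0; the pointer is at x = 0 when its joint is 0. Scale, pointer and flag on the +y side
- knob_grip (a point): middle of the black knurled round knob on top of the housing: diameter 36 mm, 24 mm high (from 51 to 75 mm above the table), upright axis, this point on the axis at 63 mm. Grip it across its diameter from above, at any yaw
- set_knob (a joint): angle of the black knob (rad, 0 to 4.0), grows as it turns clockwise seen from above; it is coupled to the pointer, 20 mm of pointer travel per rad; friction 0.06 N m keeps it where it is left
- pointer (a joint): travel of the red pointer along the jig's -x (m), = 0.020 x knob angle; pointer and slide index line up when pointer equals spring_slide
- pointer_tip (a point): middle of the red pointer needle (3 mm wide, lying across the scale), 29 mm above the table; only its place along the jig's x matters
- flag_mark (a point): black centre line on the yellow flag tab (8 mm wide) fixed on the +y edge of the base plate beside the scale, 32 to 56 mm out from the jig's x = 0 towards -x, 27 mm above the table; it stays where it is during the job; only its place along the jig's x matters
- spring_slide (a joint): how far the slide is pulled out along the jig's -x (m, 0 home to 0.075 stop); a spring draws it home: about 3.6 N at home plus 0.09 N per mm
- handle_grip (a point): centre of the blue upright grip on the slide: 14 mm thick along the jig's x, 34 mm wide along y, 32 mm high (54 to 86 mm above the table), this point at 70 mm; under it a 12 mm post. At home it stands 45 mm in front of the housing. Pinch it from above across its 14 mm thickness or its 34 mm width
- slide_index (a point): inner end of the white index finger (3 mm wide) on the slide, 29 mm above the table; it has the same place along the jig's x as the middle of the blue grip
- stain_vial: brown vial with black cap, 25 mm diameter, 48 mm high, loose; origin at the centre of its underside
- drop_bottle: white bottle with blue cap, 33 mm diameter, 64 mm high, loose; origin at the centre of its underside
- scint_vial: clear vial with white cap, 28 mm diameter, 62 mm high, loose; origin at the centre of its underside
- block_puck: round white specimen puck with small studs, 36 mm diameter, 22 mm high, loose; origin at the centre of its underside

How it is judged:
On the way, in this order (a step that is already met when the one before it is completed fails the run):
1. the red pointer is set to the yellow flag (within 4 mm) while the slide is still home (x of pointer_tip in the frame of flag_mark between -0.004 and 0.004 m and value of joint spring_slide below 0.01 m), for 0.2 s.
2. the slide is pulled out until its index is at the pointer (within 4 mm) (x of slide_index in the frame of pointer_tip between -0.004 and 0.004 m), for 0.2 s.
At the end, for the whole second after the job is handed in: the red pointer is within 4 mm of the flag's line and the slide's white index within 4 mm of the pointer, along the jig; the slide is still (under 10 mm/s) and the fingers hold it (over 2 N of contact) against its spring (all of step 2 and x of pointer_tip in the frame of flag_mark between -0.004 and 0.004 m and velocity of joint spring_slide between -0.01 and 0.01 m/s and contact force between the fingers and spring_slide above 2 N); the arm keeps its last pose, push and grip.
It fails at once if a vial, the bottle or the puck is moved by more than 30 mm (distance of any of stain_vial, drop_bottle, scint_vial, block_puck from where it was at the start of the episode above 0.03 m).
It also fails if it takes over 69 s, if anything falls off the work surface, if the arm or the gripper's body presses on something with over 40 N, if the wrist force passes 120 N, or if a joint passes its speed limit or range.

## Working session

There is one attempt and no reset: what is moved stays moved. The work goes in short steps, Python scripts to look and compute and a shell command to move; the robot and the scene stay as the last step left them, time stands still between calls to the robot, and variables do not carry over. Pictures are saved under pics/ and viewed, and the job is handed in when it is done.

```bash
mkdir -p pics; ls
python3 - <<'E'
from bench import robot,snapshot,camera_info
import cv2
o=robot.get_obs();print({k:(v if not hasattr(v,'round') else v) for k,v in o.items()})
for n in("scene","top"):
    im=snapshot(n);cv2.imwrite(f"pics/{n}0.png",cv2.cvtColor(im,cv2.COLOR_RGB2BGR))
    c=camera_info(n);print(n,c)
E
```

```text
pics
{'time': 0.0, 'joint_positions': array([-1.38409779e+00,  8.79499334e-02,  1.37224666e+00, -2.22715338e-06,
        1.68358164e+00, -1.03110142e-01]), 'qvel': array([ 7.57917106e-05, -1.26518386e-03, -1.59217720e-03, -7.22886076e-04,
       -1.39754884e-04,  1.51900983e-04]), 'joint_torque': array([ 1.06807711e-03, -3.40181923e+01, -3.02423286e+01,  7.18234736e-02,
        3.29180178e-02, -1.50395081e-04]), 'tool_pos': array([ 0.15706088, -0.5265301 ,  0.2043108 ]), 'ee_rot': array([-1.57057357,  0.00217419, -1.28098765]), 'wrist_force': array([-0.71134709,  0.57122296,  0.3701182 ]), 'wrist_torque': array([ 0.01899884,  0.00910643, -0.00319403]), 'width': 0.09367418749306988}
scene {'fx': 462.5946359271729, 'fy': 462.5946359271729, 'cx': 320.6297160000289, 'cy': 197.33726344559386, 'cam_to_world': array([[-0.53441813, -0.35374391,  0.76763436, -0.44211054],
       [-0.84519669,  0.21687949, -0.48847297,  0.6047107 ],
       [ 0.00631019, -0.90985083, -0.41488751,  0.606848  ],
       [ 0.        ,  0.        ,  0.        ,  1.        ]])}
top {'fx': 413.6294477596763, 'fy': 413.6294477596763, 'cx': 317.47650488650015, 'cy': 207.23596478032994, 'cam_to_world': array([[-0.02440439, -0.98884304,  0.14694851,  0.3709654 ],
       [-0.99968887,  0.02489722,  0.00151512,  0.00878411],
       [-0.00515683, -0.14686582, -0.98914298,  1.29701518],
       [ 0.        ,  0.        ,  0.        ,  1.        ]])}
```

View pics/scene0.png

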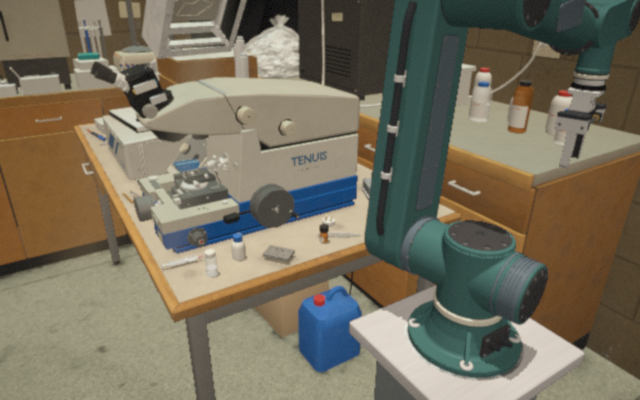

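View pics/top0.png

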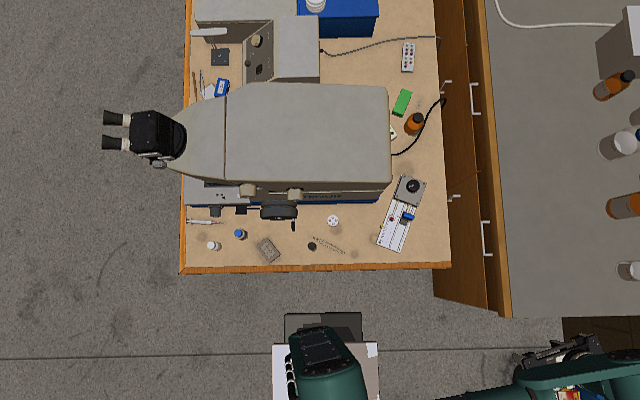

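The top view shows the jig at about (400,215): knob at (413,185) and blue grip at (407,217), with the microscope close by on its left. I'll enlarge it.

Run:
```python
import cv2
im=cv2.imread("pics/top0.png")[165:260,360:450]
cv2.imwrite("pics/top0z.png",cv2.resize(im,None,fx=6,fy=6,interpolation=cv2.INTER_CUBIC))
```

```text
(no output)
```

View pics/top0z.png

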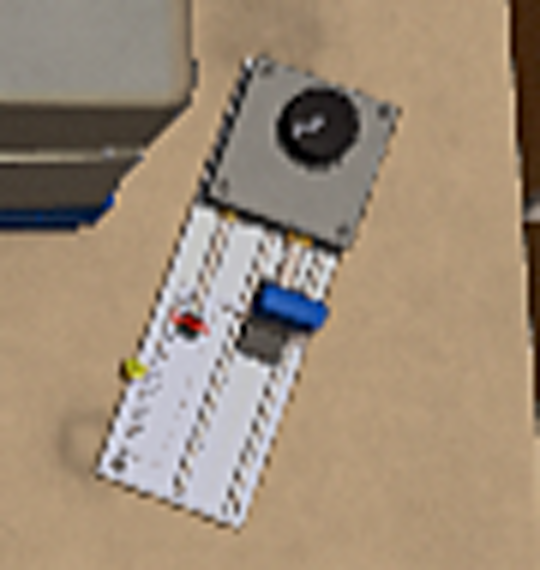

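```bash
cat > h.py <<'E'
import numpy as np, cv2
from bench import robot,snapshot,camera_info
from scipy.optimize import least_squares
from scipy.spatial.transform import Rotation as Ro
def ray(c,u,v,z):
    M=c['cam_to_world'];d=M[:3,:3]@np.array([(u-c['cx'])/c['fx'],(v-c['cy'])/c['fy'],1]);o=M[:3,3]
    return o+d*(z-o[2])/d[2]
def fit(P,J):
    P=np.array(P);J=np.array(J)
    f=lambda q:(np.c_[np.cos(q[2])*J[:,0]-np.sin(q[2])*J[:,1]+q[0],np.sin(q[2])*J[:,0]+np.cos(q[2])*J[:,1]+q[1]]-P).ravel()
    r=least_squares(f,[P[:,0].mean(),P[:,1].mean(),-.3]);return r.x,r.fun.reshape(-1,2)
def tojig(q,p):
    d=np.array(p[:2])-q[:2];c,s=np.cos(q[2]),np.sin(q[2]);return np.array([c*d[0]+s*d[1],-s*d[0]+c*d[1]])
def toworld(q,j):
    c,s=np.cos(q[2]),np.sin(q[2]);return np.array([q[0]+c*j[0]-s*j[1],q[1]+s*j[0]+c*j[1]])
def save(n,im): cv2.imwrite(f"pics/{n}.png",cv2.cvtColor(im,cv2.COLOR_RGB2BGR))
E
python3 - <<'E'
from h import *
np.set_printoptions(precision=4,suppress=True)
c=camera_info("top")
W=lambda a,b,z:ray(c,(a+.5)/6-.5+360,(b+.5)/6-.5+165,z)
L=[((100,475),.014,(-.105,.04)),((240,527),.014,(-.105,-.04)),((250,57),.045,(.125,.04)),((400,110),.045,(.125,-.04)),((350,248),.045,(.045,-.04)),((205,198),.045,(.045,.04))]
q,r=fit([W(*a,z)[:2] for a,z,_ in L],[j for *_,j in L]);print(q,r*1000)
for n,a,z in(("knob",(318,127),.075),("handle",(293,305),.086),("pointer",(190,322),.029),("flag",(133,369),.027)):
    w=W(*a,z);print(n,w,tojig(q,w))
o=robot.get_obs();print(Ro.from_euler('xyz',o['ee_rot']).as_matrix())
E
```

```text
[ 0.5249 -0.2427 -0.3832] [[-0.3753  1.8725]
 [-1.8719 -1.6754]
 [ 1.6952 -1.4038]
 [ 1.5866 -0.1453]
 [-1.6272 -0.1876]
 [ 0.5926  1.5396]]
knob [ 0.6106 -0.2768  0.075 ] [0.0922 0.0004]
handle [ 0.5198 -0.2568  0.086 ] [ 0.0005 -0.015 ]
pointer [ 0.5193 -0.2159  0.029 ] [-0.0152  0.0227]
flag [ 0.496  -0.1858  0.027 ] [-0.0481  0.0419]
[[ 0.2858 -0.0004  0.9583]
 [-0.9583  0.0019  0.2858]
 [-0.0019 -1.      0.0002]]
```

Run:
```python
import cv2
im=cv2.imread("pics/scene0.png")
cv2.imwrite("pics/s0z.png",cv2.resize(im[70:260,120:390],None,fx=2.9,fy=2.9,interpolation=cv2.INTER_CUBIC))
im=cv2.imread("pics/top0.png")
cv2.imwrite("pics/t0m.png",cv2.resize(im[70:270,180:450],None,fx=2.9,fy=2.9,interpolation=cv2.INTER_CUBIC))
```

```text
(no output)
```

View pics/s0z.png

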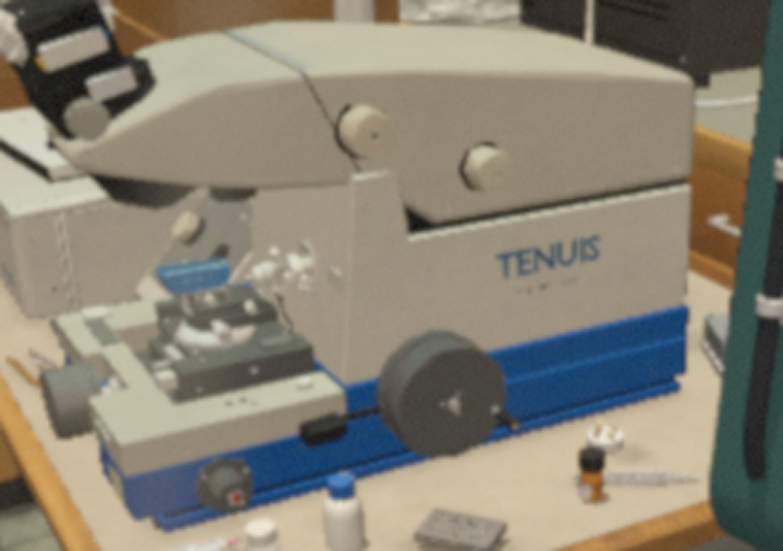

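View pics/t0m.png

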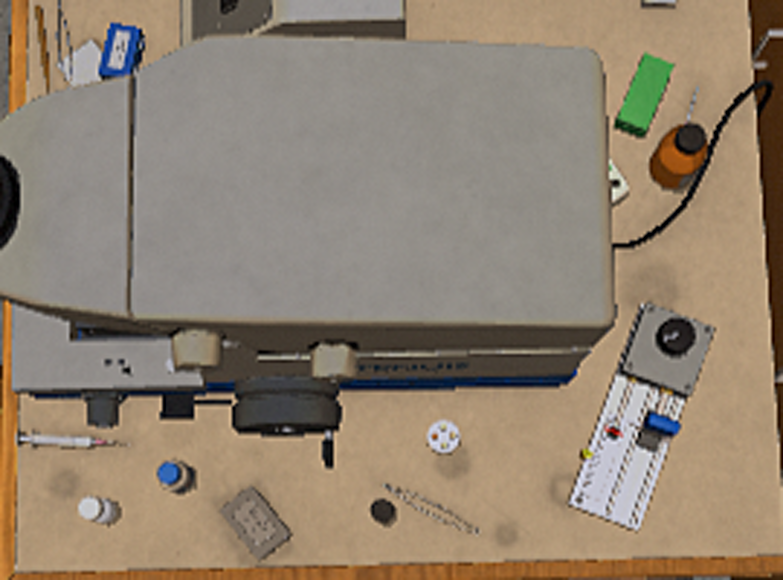

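Run:
```python
from h import *
np.set_printoptions(precision=4,suppress=True)
s=camera_info("scene");t=camera_info("top")
print("base",ray(s,356.6,202.8,0),ray(t,379,202,0))
for z in(.2,.25,.3,.35,.4,.45):print(z,ray(s,358,97,z),ray(t,391,182,z))
o=robot.get_obs();print(o['tool_pos'])
```

```text
base [ 0.5883 -0.1827  0.    ] [ 0.5755 -0.1848  0.    ]
0.2 [ 1.0598 -0.5272  0.2   ] [ 0.5979 -0.1899  0.2   ]
0.25 [ 0.8752 -0.3881  0.25  ] [ 0.5875 -0.1809  0.25  ]
0.3 [ 0.6907 -0.249   0.3   ] [ 0.5772 -0.1718  0.3   ]
0.35 [ 0.5061 -0.1099  0.35  ] [ 0.5669 -0.1627  0.35  ]
0.4 [0.3215 0.0292 0.4   ] [ 0.5565 -0.1537  0.4   ]
0.45 [0.1369 0.1683 0.45  ] [ 0.5462 -0.1446  0.45  ]
[ 0.1571 -0.5266  0.2044]
```

Microscope corner triangulates to about (0.57,-0.18), roughly 0.33 m tall. The knob at (0.611,-0.277) is reachable if the jaw heading stays within about +20° to -45°, so I'll turn it in two grips. First I move to a waypoint clear of the side counter.

```bash
python3 -m creep '[{"slide":[-40,-10,70],"roll":-7,"grip":0},{"slide":[-80,-20,140],"roll":-14,"grip":0},{"slide":[-120,-20,210],"roll":-21,"grip":0},{"slide":[-154,-20,278],"roll":-83.4,"grip":0},{"slide":[-154,-20,278],"roll":-83.4,"grip":0},{"slide":[-154,-20,278],"roll":-83.4,"grip":0},{"slide":[-154,-20,278],"roll":-83.4,"grip":0},{"slide":[-154,-20,278],"roll":-83.4,"grip":0},{"slide":[-154,-20,278],"roll":-83.4,"grip":0},{"slide":[-154,-20,278],"roll":-83.4,"grip":0},{"slide":[-154,-20,278],"roll":-83.4,"grip":0},{"slide":[-154,-20,278],"roll":-83.4,"grip":0},{"slide":[-154,-20,278],"roll":-83.4,"grip":0},{"slide":[-154,-20,278],"roll":-83.4,"grip":0}]'
python3 - <<'E'
from h import *
save("w1",snapshot("wrist"));np.set_printoptions(precision=4,suppress=True)
o=robot.get_obs();R=Ro.from_euler('xyz',o['ee_rot']).as_matrix();print(o['tool_pos'],R)
d=np.array([.6106,-.2768,.12])-o['tool_pos'];print(R.T@d*1000)
print(camera_info('wrist'))
E
```

```text
time: 1.27
tool_pos: [0.3794, -0.2999, 0.225]
ee_rot: [-1.57, 0.001, 0.172]
wrist_force: [0.3, -0.0, 0.1]
width: 0.0939
[ 0.3794 -0.2999  0.2251] [[ 0.9852 -0.0005 -0.1715]
 [ 0.1715  0.0005  0.9852]
 [-0.0004 -1.      0.0005]]
[231.759  105.0079 -16.9065]
{'fx': 302.88404646957974, 'fy': 302.88404646957974, 'cx': 322.49202948489074, 'cy': 200.17100945566636, 'cam_to_world': array([[ 0.9853,  0.1654,  0.0416,  0.3679],
       [ 0.1706, -0.9536, -0.2482, -0.2296],
       [-0.0014,  0.2517, -0.9678,  0.4039],
       [ 0.    ,  0.    ,  0.    ,  1.    ]])}
```

View pics/w1.png

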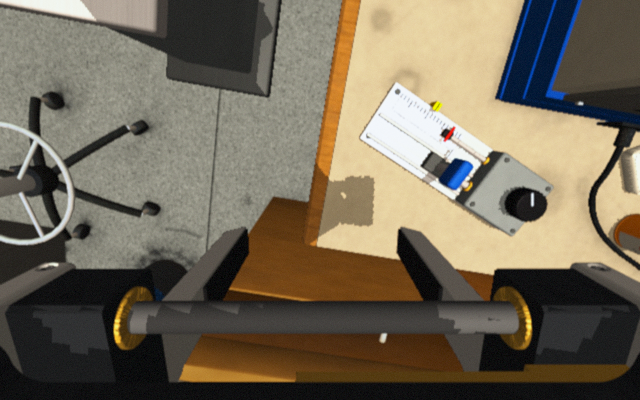

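The wrist view shows the whole jig: knob (527,203), grip (457,173), pointer (448,133), flag (436,106). I'll refine the fit from it.

Run:
```python
import cv2
im=cv2.imread("pics/w1.png")[70:250,350:570]
cv2.imwrite("pics/w1z.png",cv2.resize(im,None,fx=3.3,fy=3.3,interpolation=cv2.INTER_CUBIC)[:600,:800])
```

```text
(no output)
```

View pics/w1z.png

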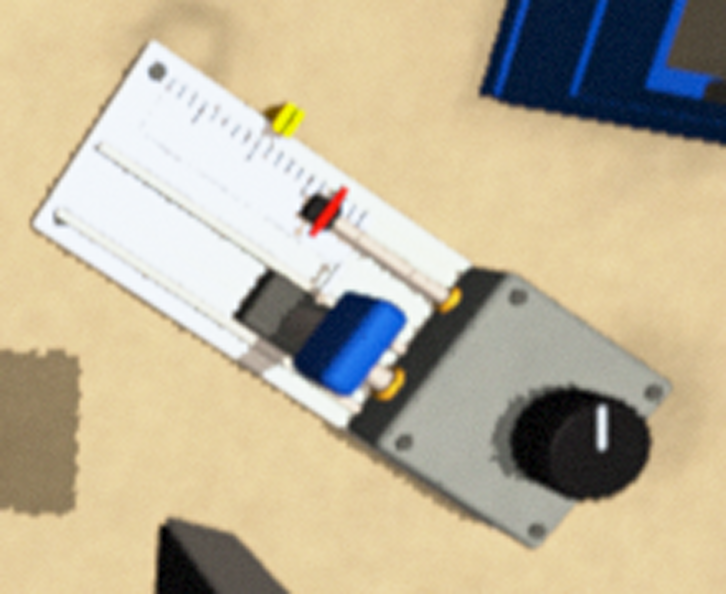

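Run:
```python
from h import *
np.set_printoptions(precision=4,suppress=True)
c=camera_info("wrist")
W=lambda a,b,z:ray(c,(a+.5)/3.3-.5+350,(b+.5)/3.3-.5+70,z)
L=[((153,40),.014,(-.105,.04)),((33,228),.014,(-.105,-.04)),((508,272),.045,(.045,.04)),((672,385),.045,(.125,.04)),((530,548),.045,(.125,-.04)),((380,445),.045,(.045,-.04))]
q,r=fit([W(*a,z)[:2] for a,z,_ in L],[j for *_,j in L]);print(q,r*1000)
for n,a,z in(("knob",(602,440),.075),("handle",(367,330),.086),("pointer",(328,212),.029),("flag",(289,120),.027)):
    w=W(*a,z);print(n,w,tojig(q,w))
```

```text
[ 0.5272 -0.2451 -0.3917] [[-1.4804  0.9089]
 [-2.3489  0.5919]
 [ 1.0897  2.458 ]
 [ 2.8161  1.0812]
 [ 2.8418 -2.981 ]
 [-2.9182 -2.059 ]]
knob [ 0.6146 -0.2769  0.075 ] [0.0929 0.0039]
handle [ 0.5198 -0.2533  0.086 ] [-0.0036 -0.0104]
pointer [ 0.5206 -0.2179  0.029 ] [-0.0164  0.0226]
flag [ 0.4987 -0.1889  0.027 ] [-0.0477  0.041 ]
```

```bash
python3 -m creep '[{"slide":[40,10,-3],"roll":0,"grip":0},{"slide":[80,30,-6],"roll":0,"grip":0},{"slide":[120,50,-9],"roll":0,"grip":0},{"slide":[160,70,-12],"roll":0,"grip":0},{"slide":[200,90,-16],"roll":0,"grip":0},{"slide":[233,105,-18],"roll":0,"grip":0},{"slide":[233,105,-18],"roll":0,"grip":0},{"slide":[233,105,-18],"roll":0,"grip":0},{"slide":[233,105,-18],"roll":0,"grip":0}]'
python3 - <<'E'
from h import *
save("w2",snapshot("wrist"));np.set_printoptions(precision=4,suppress=True)
o=robot.get_obs();R=Ro.from_euler('xyz',o['ee_rot']).as_matrix();print(o['tool_pos'],R)
c=camera_info('wrist');M=np.linalg.inv(c['cam_to_world'])
for p in ([.6125,-.2775,.075],o['tool_pos']):
    q=M@np.r_[p,1];print(c['fx']*q[0]/q[2]+c['cx'],c['fy']*q[1]/q[2]+c['cy'])
E
```

```text
time: 2.07
tool_pos: [0.6116, -0.2774, 0.1201]
ee_rot: [-1.57, 0.002, 0.174]
wrist_force: [-0.2, -0.8, 0.7]
width: 0.0942
[ 0.6115 -0.278   0.1217] [[ 0.985   0.0005 -0.1724]
 [ 0.1724 -0.0011  0.985 ]
 [ 0.0003 -1.     -0.0011]]
323.3504572649396 215.52828926403538
321.86079454820316 238.3835906800696
```

View pics/w2.png

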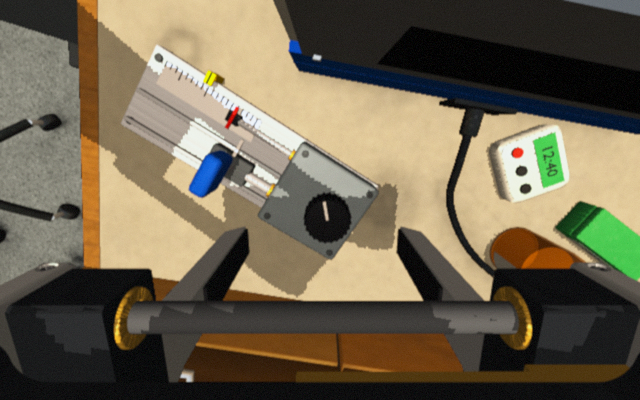

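Knob top appears at (328,217), about 5 px right of predicted, so I shift +3 mm, descend and grip.

```bash
python3 -m creep '[{"slide":[3,20,0],"roll":0,"grip":0},{"slide":[3,40,0],"roll":0,"grip":0},{"slide":[3,55,0],"roll":0,"grip":0},{"slide":[3,63,0],"roll":0,"grip":0},{"slide":[3,68,0],"roll":0,"grip":0},{"slide":[3,68,0],"roll":0,"grip":0},{"slide":[3,68,0],"roll":0,"grip":1},{"slide":[3,68,0],"roll":0,"grip":1},{"slide":[3,68,0],"roll":0,"grip":1},{"slide":[3,68,0],"roll":0,"grip":1},{"slide":[3,68,0],"roll":0,"grip":1},{"slide":[3,68,0],"roll":0,"grip":1},{"slide":[3,68,0],"roll":0,"grip":1},{"slide":[3,68,0],"roll":0,"grip":1},{"slide":[3,68,0],"roll":0,"grip":1},{"slide":[3,68,0],"roll":0,"grip":1}]'
python3 - <<'E'
from h import *
save("w3",snapshot("wrist"));o=robot.get_obs();print(o['tool_pos'],o['wrist_force'],o['width'])
E
```

```text
time: 3.45
tool_pos: [0.6151, -0.2768, 0.0524]
ee_rot: [-1.571, 0.0, 0.175]
wrist_force: [0.0, -0.7, 0.1]
width: 0.0355
[ 0.61510501 -0.27674613  0.05238745] [ 1.75026994 -0.03192368 -0.85520273] 0.03536695064797646
```

View pics/w3.png

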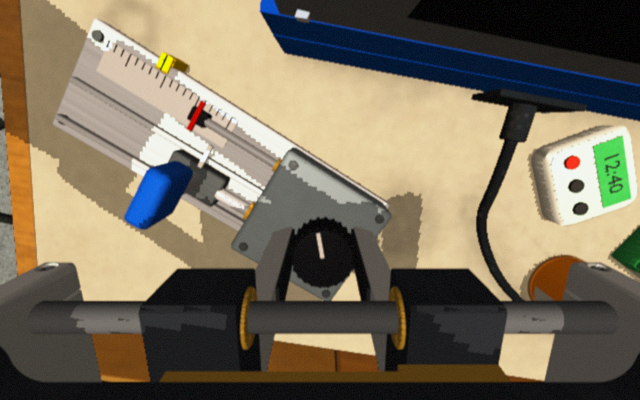

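The knob is held (35.4 mm) with the jaws on both sides of it at (322,250). Next is the first 50° clockwise turn.

```bash
python3 -m creep '[{"slide":[0,0,0],"roll":5,"grip":1},{"slide":[0,0,0],"roll":10,"grip":1},{"slide":[0,0,0],"roll":15,"grip":1},{"slide":[0,0,0],"roll":20,"grip":1},{"slide":[0,0,0],"roll":25,"grip":1},{"slide":[0,0,0],"roll":30,"grip":1},{"slide":[0,0,0],"roll":35,"grip":1},{"slide":[0,0,0],"roll":40,"grip":1},{"slide":[0,0,0],"roll":45,"grip":1},{"slide":[0,0,0],"roll":50,"grip":1},{"slide":[0,0,0],"roll":50,"grip":1},{"slide":[0,0,0],"roll":50,"grip":1}]'
python3 - <<'E'
from h import *
save("w4",snapshot("wrist"));save("t4",snapshot("top"));o=robot.get_obs();print(o['tool_pos'],o['wrist_force'],o['width'])
E
```

```text
time: 4.5
tool_pos: [0.6172, -0.2774, 0.0524]
ee_rot: [-1.569, -0.005, -0.698]
wrist_force: [5.6, -0.8, -2.8]
width: 0.0355
[ 0.61716316 -0.27737542  0.05242636] [ 5.43917962 -2.08823926 -2.39114509] 0.035325010455931866
```

View pics/w4.png

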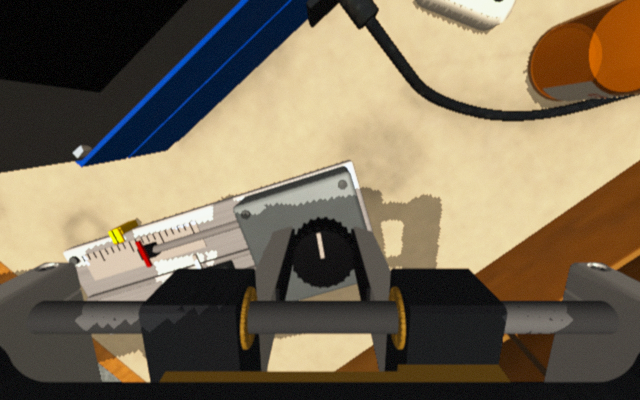

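Run:
```python
import cv2
im=cv2.imread("pics/w4.png")[200:310,50:260]
cv2.imwrite("pics/w4z.png",cv2.resize(im,None,fx=3.8,fy=3.8,interpolation=cv2.INTER_CUBIC)[:,:800])
```

```text
(no output)
```

View pics/w4z.png

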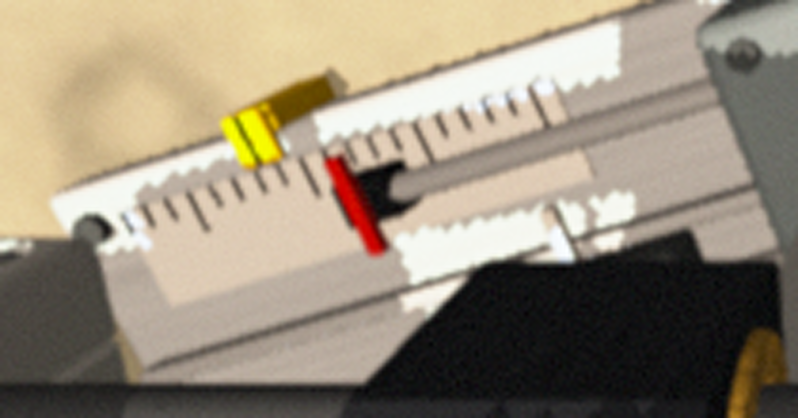

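Run:
```python
from h import *
np.set_printoptions(precision=4,suppress=True)
c=camera_info("wrist")
W=lambda a,b,z:ray(c,(a+.5)/3.8-.5+50,(b+.5)/3.8-.5+200,z)
q=[.526,-.244,-.388]
for n,a,z in(("pointer",(356,205),.029),("flag",(253,140),.027),("index",(562,232),.029),("ptr a",(334,160),.029),("ptr b",(376,250),.029)):
    w=W(*a,z);print(n,w,tojig(q,w))
```

```text
pointer [ 0.5067 -0.2105  0.029 ] [-0.0306  0.0237]
flag [ 0.5003 -0.189   0.027 ] [-0.0446  0.0412]
index [ 0.5324 -0.2396  0.029 ] [0.0043 0.0065]
ptr a [ 0.5104 -0.2017  0.029 ] [-0.0304  0.0332]
ptr b [ 0.5025 -0.2192  0.029 ] [-0.0311  0.014 ]
```

The pointer is 14 mm short of the flag line, which is 40° more. I open, turn back 45° and regrip.

```bash
python3 -m creep '[{"slide":[0,0,0],"roll":0,"grip":0.3},{"slide":[0,0,0],"roll":0,"grip":0.3},{"slide":[0,0,0],"roll":0,"grip":0.3},{"slide":[0,0,0],"roll":0,"grip":0.3},{"slide":[0,0,0],"roll":0,"grip":0.3},{"slide":[0,0,0],"roll":0,"grip":0.3},{"slide":[0,0,0],"roll":-6,"grip":0.3},{"slide":[0,0,0],"roll":-12,"grip":0.3},{"slide":[0,0,0],"roll":-18,"grip":0.3},{"slide":[0,0,0],"roll":-24,"grip":0.3},{"slide":[0,0,0],"roll":-30,"grip":0.3},{"slide":[0,0,0],"roll":-36,"grip":0.3},{"slide":[0,0,0],"roll":-42,"grip":0.3},{"slide":[0,0,0],"roll":-45,"grip":0.3},{"slide":[0,0,0],"roll":-45,"grip":0.3}]' && python3 -m creep '[{"slide":[0,0,0],"roll":0,"grip":1},{"slide":[0,0,0],"roll":0,"grip":1},{"slide":[0,0,0],"roll":0,"grip":1},{"slide":[0,0,0],"roll":0,"grip":1},{"slide":[0,0,0],"roll":0,"grip":1},{"slide":[0,0,0],"roll":0,"grip":1},{"slide":[0,0,0],"roll":0,"grip":1},{"slide":[0,0,0],"roll":0,"grip":1},{"slide":[0,0,0],"roll":0,"grip":1}]'
python3 - <<'E'
from h import *
save("w5",snapshot("wrist"));o=robot.get_obs();print(o['tool_pos'],o['wrist_force'],o['width'])
E
```

```text
time: 5.85
tool_pos: [0.615, -0.2768, 0.0525]
ee_rot: [-1.571, 0.0, 0.088]
wrist_force: [0.4, 0.4, 1.5]
width: 0.0659
time: 6.6
tool_pos: [0.6153, -0.2768, 0.0525]
ee_rot: [-1.571, -0.0, 0.087]
wrist_force: [1.5, -0.7, -0.4]
width: 0.0353
[ 0.6153112  -0.27681708  0.05252568] [ 1.22560384  0.45541466 -0.87903165] 0.03528898337122895
```

View pics/w5.png

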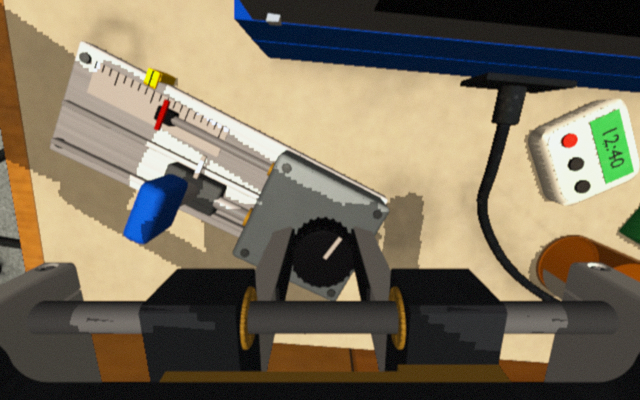

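Regripped, with the knob mark turned about 45° in the jaw frame and the pointer still near (162,115). Now 40° clockwise.

```bash
python3 -m creep '[{"slide":[0,0,0],"roll":5,"grip":1},{"slide":[0,0,0],"roll":10,"grip":1},{"slide":[0,0,0],"roll":15,"grip":1},{"slide":[0,0,0],"roll":20,"grip":1},{"slide":[0,0,0],"roll":25,"grip":1},{"slide":[0,0,0],"roll":30,"grip":1},{"slide":[0,0,0],"roll":35,"grip":1},{"slide":[0,0,0],"roll":38,"grip":1},{"slide":[0,0,0],"roll":40,"grip":1},{"slide":[0,0,0],"roll":40,"grip":1},{"slide":[0,0,0],"roll":40,"grip":1}]'
python3 - <<'E'
from h import *
im=snapshot("wrist");save("w6",im);o=robot.get_obs();print(o['tool_pos'],o['wrist_force'],o['width'])
cv2.imwrite("pics/w6z.png",cv2.resize(cv2.cvtColor(im,4)[170:280,50:260],None,fx=3.8,fy=3.8,interpolation=cv2.INTER_CUBIC))
E
```

```text
time: 7.57
tool_pos: [0.617, -0.2772, 0.0525]
ee_rot: [-1.569, -0.004, -0.611]
wrist_force: [6.1, -0.7, -2.8]
width: 0.0355
[ 0.61696214 -0.27725474  0.05255818] [ 5.27421986 -1.03612674 -2.75699621] 0.03496906771967822
```

View pics/w6z.png

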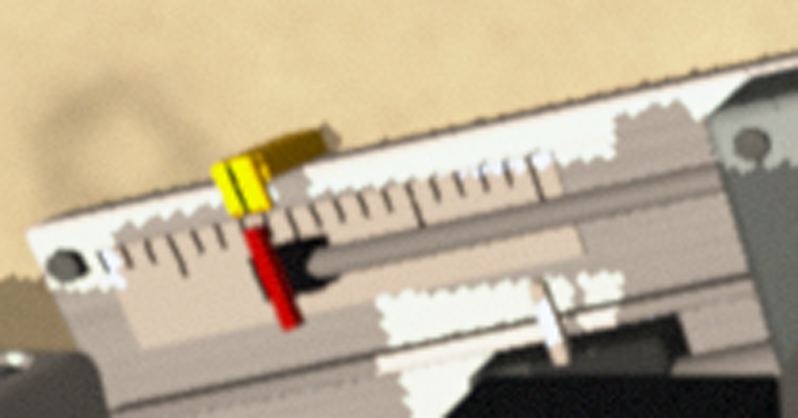

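Run:
```python
from h import *
np.set_printoptions(precision=4,suppress=True)
c=camera_info("wrist")
W=lambda a,b,z:ray(c,(a+.5)/3.8-.5+50,(b+.5)/3.8-.5+170,z)
for n,a,z in(("pointer",(275,278),.029),("flag",(241,189),.027),("index",(550,320),.029),("ptr a",(257,230),.029),("ptr b",(293,325),.029)):
    w=W(*a,z);print(n,w[:2],*[tojig([.526,-.244,y],w) for y in(-.38,-.392)])
```

```text
pointer [ 0.4941 -0.2055] [-0.0439  0.0239] [-0.0442  0.0234]
flag [ 0.4999 -0.1889] [-0.0446  0.0415] [-0.0451  0.041 ]
index [ 0.5307 -0.2417] [0.0035 0.0039] [0.0034 0.0039]
ptr a [ 0.4982 -0.1967] [-0.0434  0.0336] [-0.0438  0.0331]
ptr b [ 0.4901 -0.2144] [-0.0443  0.0142] [-0.0445  0.0137]
```

Pointer and flag line agree within about 1 mm. Next I release, rise and move over the blue grip with the jaws along the jig's x.

```bash
python3 -m creep '[{"slide":[0,0,0],"roll":0,"grip":0.3},{"slide":[0,0,0],"roll":0,"grip":0.3},{"slide":[0,0,0],"roll":0,"grip":0.3},{"slide":[0,0,0],"roll":0,"grip":0.3},{"slide":[0,0,0],"roll":0,"grip":0.3},{"slide":[0,-20,0],"roll":0,"grip":0.3},{"slide":[0,-50,0],"roll":0,"grip":0.3},{"slide":[0,-75,0],"roll":0,"grip":0.3},{"slide":[-20,-80,-9],"roll":-4,"grip":0.3},{"slide":[-50,-80,-22],"roll":-8,"grip":0.3},{"slide":[-75,-80,-31],"roll":-12.5,"grip":0.3},{"slide":[-89,-80,-37],"roll":-12.5,"grip":0.3},{"slide":[-89,-80,-37],"roll":-12.5,"grip":0.3},{"slide":[-89,-80,-37],"roll":-12.5,"grip":0.3}]'
python3 - <<'E'
from h import *
im=snapshot("wrist");save("w7",im);o=robot.get_obs();print(o['tool_pos'],o['ee_rot'],o['width'])
c=camera_info('wrist');M=np.linalg.inv(c['cam_to_world'])
t=o['tool_pos']
for z in(.086,):
    q=M@np.r_[t[:2],z,1];print(c['fx']*q[0]/q[2]+c['cx'],c['fy']*q[1]/q[2]+c['cy'])
E
```

```text
time: 8.78
tool_pos: [0.5209, -0.2561, 0.1331]
ee_rot: [-1.571, -0.001, -0.393]
wrist_force: [0.4, 0.9, 0.4]
width: 0.0657
[ 0.52145699 -0.25629257  0.13288799] [-1.57089207e+00 -1.30698782e-03 -3.93034948e-01] 0.06561835737774285
320.92995727276855 216.3942952694828
```

View pics/w7.png

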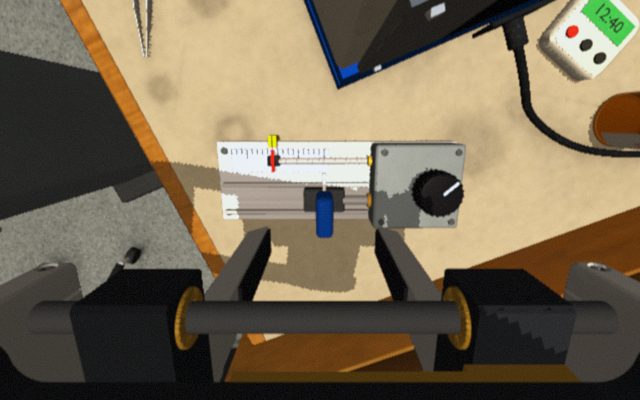

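Blue grip centred at (324.5,215), versus 321 for the TCP, so a 2.5 mm shift. The index is visible at (324,183) and the pointer sits on the flag at x 273. I descend and pinch.

```bash
python3 -m creep '[{"slide":[2.5,25,0],"roll":0,"grip":0.3},{"slide":[2.5,50,0],"roll":0,"grip":0.3},{"slide":[2.5,65,0],"roll":0,"grip":0.3},{"slide":[2.5,73,0],"roll":0,"grip":0.3},{"slide":[2.5,77,0],"roll":0,"grip":0.3},{"slide":[2.5,77,0],"roll":0,"grip":0.3},{"slide":[2.5,77,0],"roll":0,"grip":1},{"slide":[2.5,77,0],"roll":0,"grip":1},{"slide":[2.5,77,0],"roll":0,"grip":1},{"slide":[2.5,77,0],"roll":0,"grip":1},{"slide":[2.5,77,0],"roll":0,"grip":1},{"slide":[2.5,77,0],"roll":0,"grip":1},{"slide":[2.5,77,0],"roll":0,"grip":1},{"slide":[2.5,77,0],"roll":0,"grip":1},{"slide":[2.5,77,0],"roll":0,"grip":1},{"slide":[2.5,77,0],"roll":0,"grip":1},{"slide":[2.5,77,0],"roll":0,"grip":1},{"slide":[2.5,77,0],"roll":0,"grip":1}]'
python3 - <<'E'
from h import *
im=snapshot("wrist");save("w8",im);o=robot.get_obs();print(o['tool_pos'],o['ee_rot'],o['width'],o['wrist_force'])
cv2.imwrite("pics/w8z.png",cv2.resize(cv2.cvtColor(im,4)[100:300,200:460],None,fx=3,fy=3,interpolation=cv2.INTER_CUBIC))
E
```

```text
time: 10.33
tool_pos: [0.5223, -0.2566, 0.0555]
ee_rot: [-1.571, 0.002, -0.393]
wrist_force: [-5.4, 2.1, 4.0]
width: 0.0136
[ 0.52224294 -0.25659665  0.05550333] [-1.57088001  0.00245037 -0.3925672 ] 0.013359678720887329 [-4.60363288  1.53249284  4.08125591]
```

View pics/w8z.png

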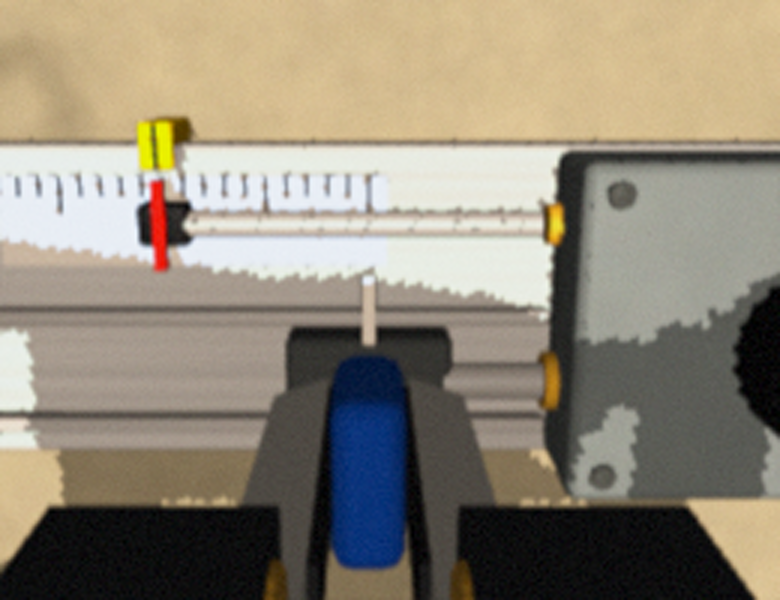

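Run:
```python
from h import *
np.set_printoptions(precision=4,suppress=True)
c=camera_info("wrist")
W=lambda a,b,z:ray(c,(a+1)/3-1/3+200,(b+1)/3-1/3+100,z)
P={}
for n,a,z in(("pointer",(159.5,225),.029),("flag",(156,146),.027),("index",(369,312),.029)):
    P[n]=W(*a,z)
q=[.526,-.244,-.3925]
for n in P:print(n,tojig(q,P[n]))
# jig direction from plate back edge (top edge z=.014)
a=W(0,140,.014);b=W(550,143,.014);print(np.arctan2(b[1]-a[1],b[0]-a[0]))
```

```text
pointer [-0.0451  0.0232]
flag [-0.0453  0.0409]
index [0.0028 0.0025]
-0.39864790613139106
```

Pinched (13.4 mm). The pointer is on the flag within 0.2 mm, and the pull needed is 48 mm.

```bash
python3 -m creep '[{"slide":[-4,0,0],"roll":0,"grip":1},{"slide":[-8,0,0],"roll":0,"grip":1},{"slide":[-13,0,0],"roll":0,"grip":1},{"slide":[-18,0,0],"roll":0,"grip":1},{"slide":[-23,0,0],"roll":0,"grip":1},{"slide":[-28,0,0],"roll":0,"grip":1},{"slide":[-33,0,0],"roll":0,"grip":1},{"slide":[-38,0,0],"roll":0,"grip":1},{"slide":[-43,0,0],"roll":0,"grip":1},{"slide":[-46,0,0],"roll":0,"grip":1},{"slide":[-48,0,0],"roll":0,"grip":1},{"slide":[-48,0,0],"roll":0,"grip":1},{"slide":[-48,0,0],"roll":0,"grip":1},{"slide":[-48,0,0],"roll":0,"grip":1},{"slide":[-48,0,0],"roll":0,"grip":1},{"slide":[-48,0,0],"roll":0,"grip":1}]'
python3 - <<'E'
from h import *
im=snapshot("wrist");save("w9",im);o=robot.get_obs();print(o['tool_pos'],o['ee_rot'],o['width'],o['wrist_force'])
cv2.imwrite("pics/w9z.png",cv2.resize(cv2.cvtColor(im,4)[100:300,200:460],None,fx=3,fy=3,interpolation=cv2.INTER_CUBIC))
E
```

```text
time: 11.72
tool_pos: [0.4809, -0.2395, 0.0556]
ee_rot: [-1.571, -0.005, -0.393]
wrist_force: [6.2, -3.2, -3.3]
width: 0.0136
[ 0.480886   -0.23949359  0.05556699] [-1.57096625 -0.00536622 -0.39263152] 0.013497257637076033 [ 6.93735821 -2.93099363 -2.57172062]
```

View pics/w9z.png

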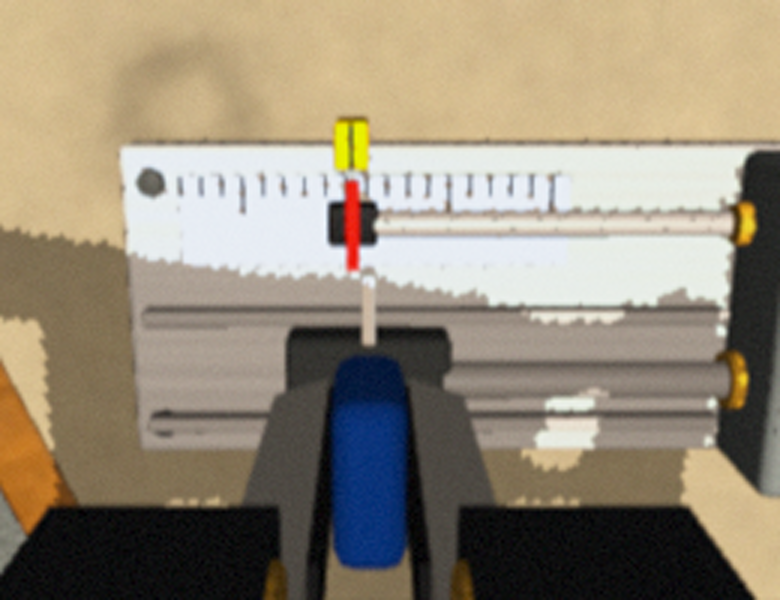

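The index (368) is still about 16 zoomed px, or 3.6 mm, short of the pointer (352) because the arm gives under the spring. I pull 3.5 mm more.

```bash
python3 -m creep '[{"slide":[-2,0,0],"roll":0,"grip":1},{"slide":[-3.5,0,0],"roll":0,"grip":1},{"slide":[-3.5,0,0],"roll":0,"grip":1},{"slide":[-3.5,0,0],"roll":0,"grip":1},{"slide":[-3.5,0,0],"roll":0,"grip":1},{"slide":[-3.5,0,0],"roll":0,"grip":1},{"slide":[-3.5,0,0],"roll":0,"grip":1},{"slide":[-3.5,0,0],"roll":0,"grip":1}]'
python3 - <<'E'
from h import *
im=snapshot("wrist");save("w10",im);o=robot.get_obs();print(o['tool_pos'],o['ee_rot'],o['width'],o['wrist_force'])
cv2.imwrite("pics/w10z.png",cv2.resize(cv2.cvtColor(im,4)[100:300,200:460],None,fx=3,fy=3,interpolation=cv2.INTER_CUBIC))
E
```

```text
time: 12.43
tool_pos: [0.4778, -0.2382, 0.0556]
ee_rot: [-1.571, -0.006, -0.393]
wrist_force: [7.3, -3.7, -3.3]
width: 0.014
[ 0.47774522 -0.23821001  0.05556093] [-1.5709889  -0.00559838 -0.39264965] 0.013756870273353311 [ 6.77814913 -3.16246368 -3.50201536]
```

View pics/w10z.png

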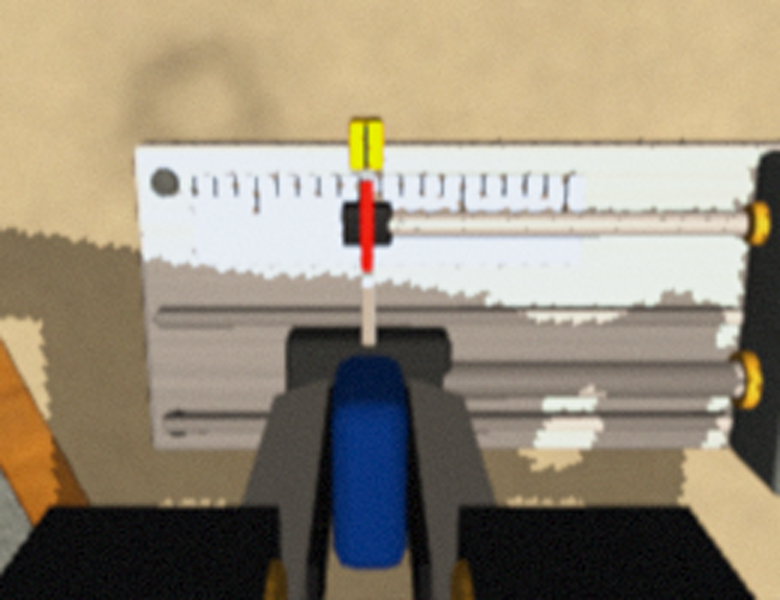

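The index (368), pointer (366) and flag line (366) now line up within 0.5 mm, and the grip still holds. I'll hand in.

```bash
python3 -c "
from bench import ticket,robot
o=robot.get_obs();print(o['time'],abs(o['qvel']).max(),o['wrist_force'],o['width'])
print(ticket.close_job())"
```

```text
12.4833 0.0009983787936537788 [ 6.77814913 -3.16246368 -3.50201536] 0.013756870273353311
the job is handed in; nothing more can be done
None
```

I set the red pointer to the yellow flag, pulled the slide out until its white index met the pointer, and handed the job in at 12.5 s still holding the grip.

- **Knob:** I turned it clockwise in two grips, 50° and then 40°, because the microscope left no room for one full turn. The pointer then measured within about 1 mm of the flag line, and within 0.2 mm in a later picture.
- **Slide:** The first pull of 48 mm stopped about 3.6 mm short because the arm gave way under the spring. I pulled 3.5 mm more.
- **Last checks:** In the final wrist picture the index, pointer and flag line agree within about 0.5 mm. The arm was still, the fingers were on the 13.8 mm grip, and the wrist read about 7.5 N along the pull against the spring.
- **Not checked:** I took no final picture of the vials, bottle and puck. The arm's path stayed clear of them.

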